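Show the electrode ball to the bench camera in the swivel mirror

ROBOT

A 6-joint arm with a two-finger parallel gripper is mounted at the origin on the work surface. World frame = base frame: x ahead of the robot, y to its left, z up, the work surface at z = 0. Lengths are in m, angles in rad, forces in N, time in s.
With the tool pointing down it reaches from about 0.3 to 0.85 m from the base axis. Payload 5.4 kg.
Tool frame: the origin (TCP) lies midway between the tips of the shut fingers; the grasp point (between the pads) lies 19 mm behind it; z points along the fingers, y is the line along which they close (so a half turn about z gives the same grasp; the last joint's range is limited). The gripper opens to 85 mm and grips with 20 to 120 N. Pads are 22 mm wide; open, the fingers measure 114 mm over their backs; the gripper's body (76 mm by 85 mm) begins 54 mm behind the grasp point. The pads swing forward as they close: fully open they stand 13 mm farther back than shut.
Start: joints at [1.127, 0.158, 1.597, -0, 1.386, -0.21], TCP at [0.133, 0.559, 0.231] pointing down, gripper open.
Joint ranges: [-2.91, 2.91], [-0.94, 2.29], [0.18, 2.7], [-1.29, 4.43], [0.17, 2.64], [-3, 3]. Speed limits (rad/s): [2.57, 2.57, 3.14, 3.14, 3.14, 3.14].

INTERFACE

Orientations are given as a unit quaternion [x, y, z, w].
In Python, from bench import bot gives the robot as it stands.
- The arm moves only by the shell command python3 -m inch 'ROWS' [OPENING] [FORCE]. ROWS is JSON, one flat list of numbers, 6 for each row, row after row: the shift along the tool's x, y, z in units of 0.03 m (1.0 is 0.03 m), then the turn, a rotation vector about the tool's x, y, z in units of 6 degrees (1.0 is 6 degrees). A call has 1 to 5 rows; each row shifts and turns the commanded pose from where the row before left it, along the tool's axes as they then stand; what a row does not reach is not made up. A row lasts 1/8 s, in which the tool goes at most 62.5 mm and 10.7 degrees, less where a joint would pass 70% of its speed; a pose out of reach is approached as far as the arm can. A call with a number of a shift or a turn outside -1 to 1 is refused whole. A call with a gripper value outside its range is refused whole. OPENING is the gripper's target within -1 to 1 (fully open at 1, half-way at 0, shut at -1), set as the call begins (- or left out, the last holds). The fingers move at their own pace and stop on an object; FORCE is the grip in N (left out, the last holds). Time passes only in rows, so rows that do not move let the fingers close. It gives the time, the measured TCP pose, the force, the opening and the grip force at its end, in the units of the state.
- bot.state(): the state, without advancing time (a new reading comes with each control period).
- bot.read_camera(name): name is "scene" or "top" or "wrist"; returns (picture, depth): 384x512x3 uint8, blue, green, red; 384x512 float32, m along the optical axis (not along the pixel's ray), 0 where there is no reading.
- bot.camera_info(name): a dict with "K" (3x3 intrinsics, pixels), "xyz" and "attitude" of the camera in the world. Camera axes: x right, y down, z forward; pixel columns grow to the right and rows downward; lengths in m; the calibration is good to about 2 mm. A picture is of the moment at which its call begins: read the wrist's pose just before it. camera_info takes no time and is no camera call; for the wrist camera it gives the pose at the moment of the call.
- bot.finish_job(): hands the job in; it is judged then, once.
Trained networks look in the newest picture that a camera, given by its name, has taken for a name from the list of things; names that differ only in an ending like _2 or _b are one class to them, and where a whole thing is asked for, a point or a joint stands for the part that bears it (a point fixed in the world has none). Each returns a list of dicts, best first, with "score" (0 to 1); they miss things now and then, are a little off and sometimes report something else, mostly with a low value. They report only what shows in the picture. A call takes as long as a camera call. They do not tell look-alikes from the thing itself.
- bot.masks_of(camera, target): "region" (384x512 bool, what is visible of it) and "point" ([column, row] in pixels, amid what is visible of it).
- bot.tip_of(camera, target): "point" ([column, row] in pixels: a listed point, or the origin of a listed thing).
The state is a dict: "time_s": time; "joints": joint angles; "dq": joint speeds; "tau": joint torques, N m; "ee_pos": TCP position; "eef_rot": TCP orientation; "force": force on the tool from outside, world axes, zero at the start; "moment": the same for the moment, N m; "gripper_width": finger opening in m; "grip_force": force on a finger pad.
Only numpy, scipy, OpenCV 4.12 (cv2) and the standard library are available. Lean on these libraries where they do the work, as an engineer would, in place of code of your own. Each camera call takes 0.05 s, during which the arm holds its last target. There are 200 camera calls.

TASK

The bench camera should see the black ball on top of the glass cell's white lid by way of the swivel mirror, but a small amber bottle stands in that line of sight. Pick up the bottle and set it down upright on the bench clear of the view (both from camera to mirror and from mirror to ball), then turn the sprung mirror by the grip bar on its top until the ball appears to the camera in the middle of the mirror. The mirror springs back if let go, so finish while still holding it steady at that angle; leave the other things on the bench where they are.

Things in the scene. Friction and masses are not known exactly. Their poses are not given: they have to be found in the camera images.
- station: Fixed aluminium base plate (275 x 70 x 8 mm) with swivel mirror and camera. Origin on the bench below the mirror's upright turning axis; x points level from mirror to camera, z up. The plate runs from 40 mm behind the origin to 235 mm along x; the black camera (44 mm wide, top 147 mm up) stands 150 to 225 mm along x.
- lens (a point): Centre of the camera's lens, 150 mm from the mirror axis and 125 mm above the bench; the camera looks level, straight at the mirror axis.
- mirror: Upright mirror glass 70 mm wide, 46 high, centre 125 mm up, in a black frame 78 mm wide (top 152 mm up). It turns only about the upright axis, from facing the camera (mirror x along station x) to 1.35 rad clockwise seen from above; a spring (0.1 N m/rad) rests it at 0.32 rad. Origin on the bench on the axis; x is the normal out of the reflecting face, z up.
- grip (a point): Middle of the mirror's grip bar, on the turning axis, 181 mm above the bench. The bar is a black block 12 mm thick (along mirror x), 44 mm long (along mirror y) and 36 mm high (161 to 197 mm above the bench): pinch it across its thickness from above and turn.
- sight: Brass pointer ring on the mirror's post (needle 64 mm from the axis, 50 mm up), geared to the mirror: its needle (x) points along the camera's line of sight after the mirror. Origin on the bench on the mirror's axis, z up. It turns twice as far as the mirror, and meets the ball when the mirror's x halves the angle between the directions from the axis to the lens and to the ball.
- cell: The electrolysis cell, fixed: a round glass jar (84 mm across) with a white lid (92 mm across, top 94 mm above the bench) on a black foot 110 mm across. Its frame's origin is NOT in the jar but on the bench at the mirror's axis; x points level from the mirror axis to the ball, and the jar's centre is 250 mm along x.
- ball (a point): Centre of the black ball (24 mm across) on the rod in the middle of the cell's lid: the marker to be seen. 125 mm above the bench, 250 mm from the mirror axis.
- blocker: The small amber glass bottle that blocks the view, standing loose between the mirror and the cell, 115 to 145 mm from the mirror axis. 44 mm across, 142 mm tall, about 0.14 kg; black round screw cap 32 mm across from 104 to 142 mm above its underside. Origin at the centre of its underside, z up.
- beaker: Bystander: clear beaker 68 mm across, 80 mm tall. Origin at the centre of its underside.
- vial: Bystander: small clear jar with white cap, 32 mm across, 70 mm tall. Origin at the centre of its underside.
- pot: Bystander: white reagent pot with black cap, 84 mm across, 120 mm tall. Origin at the centre of its underside.
- dish: Bystander: shallow clear dish 84 mm across, 16 mm high. Origin at the centre of its underside.
- screwdriver: Bystander: a screwdriver lying on the bench, about 200 mm long, along its x. Origin under its middle.
- weight: Bystander: steel balance weight with a knob top, 38 mm across, 60 mm tall. Origin at the centre of its underside.
Mind the look-alikes: they are no part of the job. What is shaped like the cell but pink or purple is not meant.

How it is judged:
On the way, in this order (a step that is already met when the one before it is completed fails the run):
1. the amber bottle has been set down upright on the bench, let go, clear of the view (height (world z) of blocker below 0.008 m and angle between blocker's own z axis and vertical below 0.1 rad and linear speed of blocker below 0.03 m/s and contact force between the fingers and blocker below 0.1 N and (y of blocker in the frame of cell above 0.045 m or y of blocker in the frame of cell below -0.045 m or x of blocker in the frame of cell below -0.03 m) and (y of blocker in the frame of station above 0.045 m or y of blocker in the frame of station below -0.045 m or x of blocker in the frame of station below -0.03 m)), for 0.2 s.
2. the mirror is held so that the ball shows to the camera in the mirror (x of ball in the frame of sight above 0.1 m and y of ball in the frame of sight between -0.025 and 0.025 m and angular speed of mirror below 0.1 rad/s and contact force between the fingers and mirror above 0.3 N), for 0.5 s.
At the end, for the whole second after the job is handed in: Reflected line of sight within 25 mm of the ball's centre; mirror steady (under 0.1 rad/s), held by the fingers (over 0.3 N); bottle upright (0.1 rad) on the bench, released, still, its axis 45 mm or more beside the camera-mirror and mirror-ball lines, or 30 mm behind the mirror axis (all of step 1 and all of step 2); the arm keeps its last pose, push and grip.
It fails at once if a bystander is moved more than 30 mm (distance of any of beaker, vial, pot, dish, screwdriver, weight from where it was at the start of the episode above 0.03 m).
It fails at once if the amber bottle is tipped over (angle between blocker's own z axis and vertical above 0.8 rad).
It also fails if it takes over 45 s, if anything falls off the work surface, if the arm or the gripper's body presses on something with over 40 N, if the wrist force passes 120 N, or if a joint passes its speed limit or range.

## Working session

There is one attempt and no reset: what is moved stays moved. The work goes in short steps, Python scripts to look and compute and a shell command to move; the robot and the scene stay as the last step left them, time stands still between calls to the robot, and variables do not carry over. Pictures are saved under pics/ and viewed, at most 10 in all, crops included, and the job is handed in when it is done.

```bash
mkdir -p pics; ls
cat > h.py <<'E'
import numpy as np, cv2
from bench import bot
from scipy.spatial.transform import Rotation as R
def cam(n):
    i=bot.camera_info(n); a=np.array(i["attitude"],float)
    M=R.from_quat(a).as_matrix() if a.size==4 else a.reshape(3,3)
    return np.array(i["K"]),np.array(i["xyz"]),M
def at_z(n,p,z):
    K,t,M=cam(n); r=M@np.linalg.inv(K)@[p[0],p[1],1]; return t+r*(z-t[2])/r[2]
def at_d(n,p,d):
    K,t,M=cam(n); return t+M@(np.linalg.inv(K)@[p[0],p[1],1])*d
def cloud(n,d,m):
    K,t,M=cam(n); v,u=np.nonzero(m&(d>0)); return t+(M@(np.linalg.inv(K)@np.c_[u,v,np.ones(len(u))].T*d[v,u])).T
E
python3 - <<'E'
from h import *
print(bot.camera_info("scene"),bot.camera_info("top"))
ims=[]
for n in("scene","top"):
    im,d=bot.read_camera(n); ims.append(im)
    for t in("blocker","grip","lens","ball","cell","mirror","sight","beaker","vial","pot","dish","screwdriver","weight"):
        for r in bot.tip_of(n,t)[:3]: print(n,t,round(r["score"],2),np.round(r["point"]), np.round(at_z(n,r["point"],{"grip":.181,"lens":.125,"ball":.125}.get(t,0)),3))
for n,i in zip("st",ims): cv2.imwrite(f"pics/{n}.png",cv2.resize(i,(800,600)))
E
```

```text
pics
{'K': array([[466.39147441,   0.        , 263.05442391],
       [  0.        , 466.39147441, 196.29724569],
       [  0.        ,   0.        ,   1.        ]]), 'xyz': array([ 1.22650409, -0.37064313,  1.09780452]), 'attitude': array([ 0.79644281,  0.49733013, -0.17553897, -0.29585075])} {'K': array([[415.9233051 ,   0.        , 253.2571465 ],
       [  0.        , 415.9233051 , 183.11875554],
       [  0.        ,   0.        ,   1.        ]]), 'xyz': array([0.29143106, 0.00585318, 1.5495802 ]), 'attitude': array([ 0.70723183, -0.70305175,  0.05638567, -0.04860074])}
scene blocker 0.74 [277. 254.] [ 0.607 -0.003  0.   ]
scene grip 0.94 [300. 182.] [0.535 0.095 0.181]
scene lens 0.69 [336. 170.] [0.495 0.241 0.125]
scene ball 0.93 [243. 206.] [ 0.501 -0.057  0.125]
scene ball 0.86 [265. 151.] [0.339 0.091 0.125]
scene ball 0.81 [263. 270.] [ 0.704 -0.097  0.125]
scene mirror 0.59 [291. 223.] [0.531 0.084 0.   ]
scene mirror 0.59 [301. 183.] [0.402 0.189 0.   ]
scene sight 0.47 [294. 222.] [0.529 0.095 0.   ]
scene beaker 0.61 [162. 217.] [ 0.344 -0.251  0.   ]
scene vial 0.54 [3
[... 402 characters left out ...]
.] [0.488 0.23  0.125]
top ball 0.73 [222. 171.] [0.546 0.1   0.125]
top ball 0.71 [170. 117.] [0.739 0.286 0.125]
top ball 0.68 [274. 128.] [ 0.702 -0.08   0.125]
top mirror 0.63 [252. 164.] [ 0.595 -0.004  0.   ]
top mirror 0.56 [228. 178.] [0.543 0.086 0.   ]
top sight 0.61 [314. 231.] [ 0.345 -0.238  0.   ]
top sight 0.41 [227. 180.] [0.535 0.089 0.   ]
top beaker 0.78 [316. 231.] [ 0.345 -0.246  0.   ]
top beaker 0.69 [224. 168.] [0.581 0.102 0.   ]
top vial 0.5 [176. 225.] [0.364 0.274 0.   ]
top pot 0.89 [142. 166.] [0.586 0.409 0.   ]
top dish 0.9 [144. 207.] [0.431 0.396 0.   ]
top screwdriver 0.62 [359. 175.] [ 0.559 -0.412  0.   ]
top weight 0.58 [360. 225.] [ 0.37  -0.408  0.   ]
```

View pics/s.png

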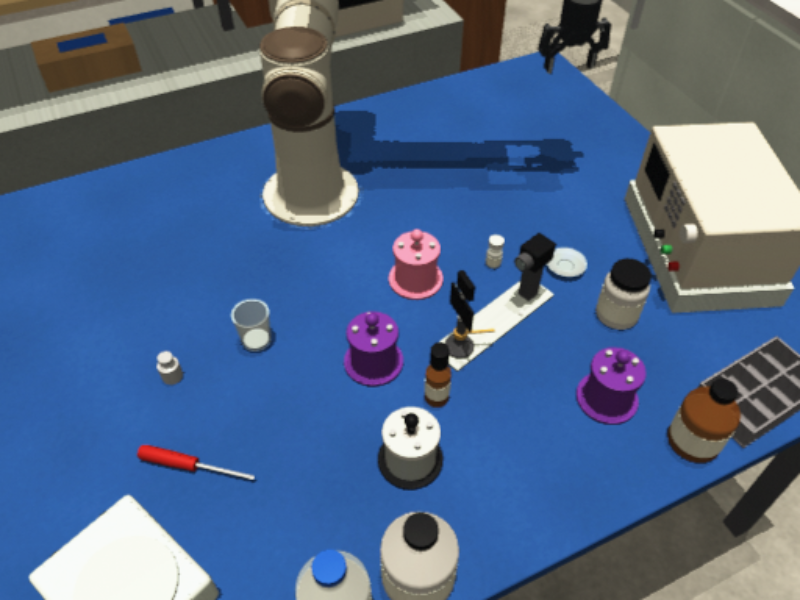

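View pics/t.png

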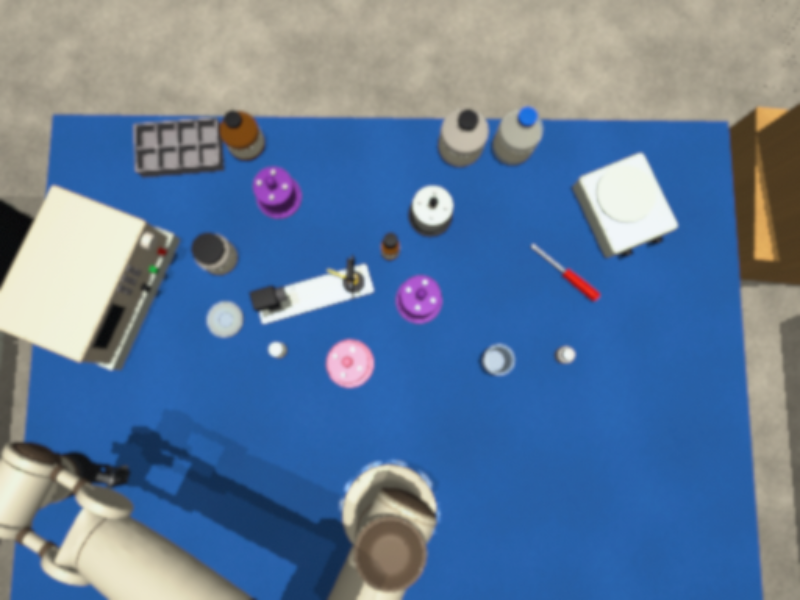

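The target is the small amber bottle at scene view (437,375), next to the white cell at (411,440). Look-alikes are the big amber bottle at (705,420), the purple cells at (372,345) and (611,383), and the pink cell at (416,265). Next I refine the positions with depth and check a crop.

Run:
```python
from h import *
im,d=bot.read_camera("scene")
cv2.imwrite("pics/crop.png",cv2.resize(im[150:330,210:370],(711,800*1)[::1] if 0 else (533,600),interpolation=cv2.INTER_CUBIC))
for t in("blocker","cell","grip"):
    for r in bot.masks_of("scene",t)[:3]:
        P=cloud("scene",d,r["region"]); print(t,round(r["score"],2),np.round(r["point"]),len(P),np.round(np.median(P,0),3),np.round(P.max(0),3))
        if t=="blocker":
            q=P[P[:,2]>.135]; print(" captop",len(q),q.mean(0).round(3))
        if t=="cell":
            q=P[(P[:,2]>.088)&(P[:,2]<.1)]; print(" lid",len(q),((q.min(0)+q.max(0))/2).round(3),np.ptp(q,0).round(3))
        if t=="grip":
            q=P[P[:,2]>.19]; print(" bartop",len(q),q.mean(0).round(3),np.linalg.svd((q-q.mean(0))[:,:2])[2][0] if len(q)>3 else 0)
s=bot.state(); print(s["ee_pos"],R.from_quat(s["eef_rot"]).as_matrix().round(3))
```

```text
blocker 0.79 [279. 241.] 546 [ 0.623 -0.004  0.082] [0.635 0.025 0.145]
 captop 106 [0.611 0.002 0.141]
blocker 0.74 [110. 237.] 257 [ 0.371 -0.407  0.037] [ 0.384 -0.389  0.064]
 captop 0 [nan nan nan]
blocker 0.46 [304. 212.] 67 [0.544 0.112 0.051] [0.558 0.15  0.058]
 captop 0 [nan nan nan]
cell 0.95 [392. 246.] 1689 [0.759 0.259 0.074] [0.801 0.388 0.139]
 lid 656 [0.747 0.276 0.094] [0.094 0.093 0.012]
cell 0.63 [260. 290.] 1736 [ 0.72  -0.103  0.091] [ 0.757 -0.041  0.138]
 lid 806 [ 0.703 -0.095  0.094] [0.092 0.09  0.012]
cell 0.63 [241. 224.] 1478 [ 0.512 -0.074  0.083] [0.548 0.013 0.138]
 lid 595 [ 0.491 -0.066  0.094] [0.093 0.091 0.012]
grip 0.96 [297. 190.] 410 [0.537 0.086 0.146] [0.575 0.171 0.201]
 bartop 68 [0.536 0.089 0.196] [ 0.99904017 -0.0438034 ]
grip 0.74 [318. 159.] 172 [0.379 0.255 0.045] [0.389 0.273 0.074]
 bartop 0 [nan nan nan] 0
grip 0.65 [401. 188.] 1165 [0.608 0.392 0.09 ] [0.637 0.523 0.125]
 bartop 0 [nan nan nan] 0
[0.13323654 0.55933112 0.23128106] [[-0.973  0.232 -0.   ]
 [ 0.232  0.973 -0.   ]
 [ 0.    -0.    -1.   ]]<stdin>:8: RuntimeWarning: Mean of empty slice.
  ret = um.true_divide(
<stdin>:12: RuntimeWarning: Mean of empty slice.
```

View pics/crop.png

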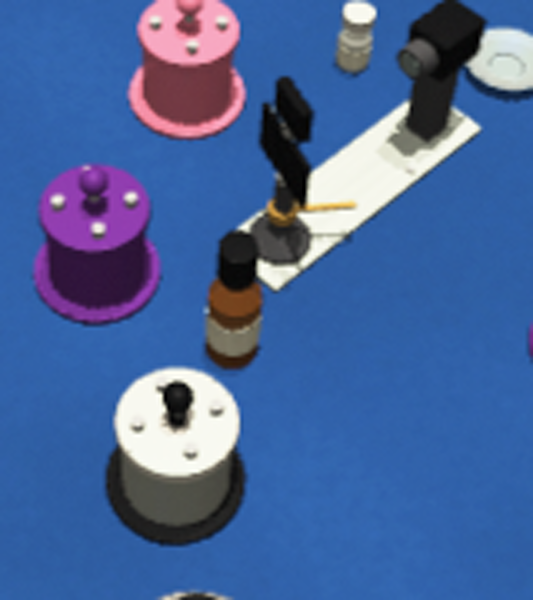

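The crop shows the small amber bottle with its black cap at crop (237,260), between the swivel mirror and the white cell with the black ball at (177,395), so the choice holds. Moving over it now.

```bash
python3 -m inch '[-1,-0.72,0,0,0,0,-1,-0.72,0,0,0,0,-1,-0.72,0,0,0,0,-1,-0.72,0,0,0,0,-1,-0.72,0,0,0,0]' 1 30; python3 -m inch '[-1,-0.72,0,0,0,0,-1,-0.72,0,0,0,0,-1,-0.72,0,0,0,0,-1,-0.72,0,0,0,0,-1,-0.72,0,0,0,0]'; python3 -m inch '[-1,-0.72,0,0,0,0,-1,-0.72,0,0,0,0,-1,-0.72,0,0,0,0,-1,-0.72,0,0,0,0,-1,-0.72,0,0,0,0]';python3 -m inch '[-1,-0.72,0,0,0,0,-1,-0.72,0,0,0,0,-1,-0.72,0,0,0,0,-1,-0.72,0,0,0,0,-0.8,-0.72,0,0,0,0]';python3 -m inch '[0,0,0,0,0,1,0,0,0,0,0,1,0,0,0,0,0,1,0,0,0,0,0,1,0,0,0,0,0,1]'
cat > loc.py <<'E'
from h import *
import sys
s=bot.state(); M=R.from_quat(s["eef_rot"]).as_matrix(); p=np.array(s["ee_pos"])
print(s["time_s"],p.round(4),"yaw y",np.degrees(np.arctan2(M[1,1],M[0,1])).round(2),M[:,2].round(3),"q",np.round(s["joints"],3),"w",s["gripper_width"],s["grip_force"],s["force"])
if len(sys.argv)>3:
    t=np.array([float(a) for a in sys.argv[1:4]]); print("units to target",(M.T@(t-p)/.03).round(2))
E
python3 - <<'E'
from h import *
im,d=bot.read_camera("wrist"); cv2.imwrite("pics/w.png",im)
for t in("blocker","grip"):
    for r in bot.masks_of("wrist",t)[:2]:
        P=cloud("wrist",d,r["region"]); q=P[P[:,2]>P[:,2].max()-.012]; print(t,round(r["score"],2),r["point"],len(q),P.max(0).round(3),((q.min(0)+q.max(0))/2).round(4),np.ptp(q,0).round(3))
E
python3 loc.py 0.61 0 0.1
```

```text
time_s: 2.22
ee_pos: [0.2548, 0.4186, 0.2314]
eef_rot: [0.117, 0.993, 0.0, 0.0]
force: [0.7, -0.1, -0.2]
gripper_width: 0.0854
grip_force: 0.0
time_s: 2.85
ee_pos: [0.3758, 0.2788, 0.2315]
eef_rot: [0.117, 0.993, 0.0, 0.0]
force: [1.1, 0.4, -0.6]
gripper_width: 0.0854
grip_force: 0.0
time_s: 3.48
ee_pos: [0.4967, 0.1389, 0.2314]
eef_rot: [0.117, 0.993, 0.0, 0.0]
force: [0.0, 1.1, 1.0]
gripper_width: 0.0855
grip_force: 0.0
time_s: 4.1
ee_pos: [0.6118, 0.0004, 0.2312]
eef_rot: [0.117, 0.993, 0.0, 0.0]
force: [0.2, -0.1, 0.0]
gripper_width: 0.0859
grip_force: 0.0
time_s: 4.72
ee_pos: [0.611, 0.0015, 0.2313]
eef_rot: [0.371, 0.929, -0.0, -0.0]
force: [0.5, -0.6, 0.0]
gripper_width: 0.085
grip_force: 0.0
blocker 0.95 [254.4, 181.5] 1225 [0.627 0.024 0.146] [0.609  0.0026 0.1396] [0.031 0.031 0.012]
grip 0.86 [274.4, 31.5] 1604 [0.577 0.144 0.201] [0.536  0.0885 0.1945] [0.037 0.013 0.012]
4.875 [0.611  0.0015 0.2313] yaw y 46.7 [-0.  0. -1.] q [-0.195  0.251  1.491  0.     1.401 -1.01 ] w 0.08553181799659824 0.0 [0.10771813 0.11476103 0.31411867]
units to target [-0.01 -0.06  4.38]
```

View pics/w.png

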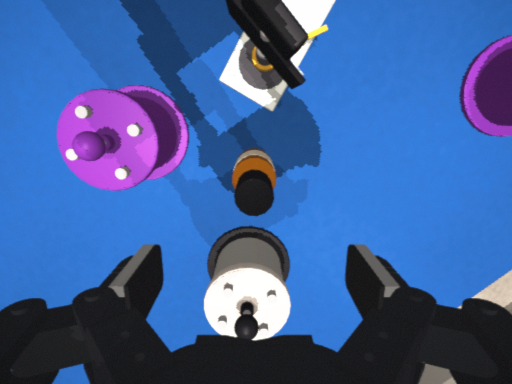

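The wrist view shows the bottle cap at (254,192), midway between the fingers. It measures (0.609, 0.003), within 2 mm of the TCP. Descending and gripping the cap.

```bash
python3 -m inch '[0,0,0.9,0,0,0,0,0,0.9,0,0,0,0,0,0.9,0,0,0,0,0,0.9,0,0,0,0,0,0.8,0,0,0]'; python3 -m inch '[0,0,0,0,0,0,0,0,0,0,0,0,0,0,0,0,0,0,0,0,0,0,0,0,0,0,0,0,0,0]' -1 30; python3 -m inch '[0,0,0,0,0,0,0,0,-0.3,0,0,0,0,0,-0.6,0,0,0,0,0,-0.6,0,0,0]'; python3 loc.py 0.68 0.08 0.142
```

```text
time_s: 5.5
ee_pos: [0.6107, 0.0015, 0.0982]
eef_rot: [0.369, 0.93, -0.0, -0.0]
force: [0.0, 0.2, -0.5]
gripper_width: 0.0855
grip_force: 0.0
time_s: 6.12
ee_pos: [0.6121, 0.0012, 0.101]
eef_rot: [0.37, 0.929, 0.0, 0.001]
force: [0.0, -0.6, 6.4]
gripper_width: 0.0313
grip_force: 29.8
time_s: 6.62
ee_pos: [0.6111, 0.0015, 0.1457]
eef_rot: [0.37, 0.929, 0.0, 0.0]
force: [0.3, 0.2, -1.0]
gripper_width: 0.0313
grip_force: 30.0
6.625 [0.6111 0.0015 0.1457] yaw y 46.61 [ 0. -0. -1.] q [-0.195  0.325  1.574  0.     1.242 -1.009] w 0.03132710665393179 29.96069848537445 [ 0.3294134   0.1758669  -1.00579318]
units to target [0.13 3.48 0.12]
```

```bash
python3 -m inch '[0,0.5,0,0,0,0,0,0.9,0,0,0,0,0.1,0.9,0,0,0,0,0,0.8,0,0,0,0,0,0.4,0,0,0,0]'; python3 -m inch '[0,0,0,0,0,0,0,0,0.5,0,0,0,0,0,0.5,0,0,0,0,0,0.3,0,0,0,0,0,0.1,0,0,0]'; python3 -m inch '[0,0,0.05,0,0,0,0,0,0,0,0,0]'; python3 loc.py
```

```text
time_s: 7.25
ee_pos: [0.6815, 0.0814, 0.1437]
eef_rot: [0.369, 0.929, 0.0, -0.0]
force: [0.3, -0.8, -1.6]
gripper_width: 0.0312
grip_force: 30.2
time_s: 7.88
ee_pos: [0.6801, 0.0796, 0.1012]
eef_rot: [0.37, 0.929, -0.0, -0.001]
force: [-0.7, -0.5, 1.5]
gripper_width: 0.0313
grip_force: 30.5
time_s: 8.12
ee_pos: [0.6813, 0.0798, 0.1013]
eef_rot: [0.37, 0.929, 0.0, 0.001]
force: [0.7, 0.5, -1.1]
gripper_width: 0.0313
grip_force: 30.3
8.125 [0.6813 0.0798 0.1013] yaw y 46.6 [ 0.001  0.    -1.   ] q [-0.059  0.552  1.362  0.     1.226 -0.872] w 0.03128697722123556 30.257508158683777 [ 0.7048521   0.5497495  -1.14458171]
```

```bash
python3 -m inch '[0,0,0.06,0,0,0,0,0,0,0,0,0,0,0,0,0,0,0]'
```

```text
time_s: 8.5
ee_pos: [0.6818, 0.0797, 0.1011]
eef_rot: [0.37, 0.929, 0.0, 0.001]
force: [-2.2, -1.3, 5.0]
gripper_width: 0.0311
grip_force: 31.1
```

On the bench (5 N upward). Releasing and rising.

```bash
python3 -m inch '[0,0,0,0,0,0,0,0,0,0,0,0,0,0,0,0,0,0,0,0,0,0,0,0]' 1; python3 -m inch '[0,0,-1,0,0,0,0,0,-1,0,0,0,0,0,-1,0,0,0,0,0,-1,0,0,0,0,0,-0.9,0,0,0]'
python3 - <<'E'
from h import *
im,d=bot.read_camera("scene"); cv2.imwrite("pics/s2.png",cv2.resize(im[120:320,200:400],(600,600)))
for r in bot.masks_of("scene","blocker")[:1]:
    P=cloud("scene",d,r["region"]); q=P[P[:,2]>.13]; print(P.max(0),q.mean(0).round(3))
im,d=bot.read_camera("wrist")
for t in("blocker","grip"):
    for r in bot.masks_of("wrist",t)[:2]:
        P=cloud("wrist",d,r["region"]); q=P[P[:,2]>P[:,2].max()-.012]; print(t,round(r["score"],2),r["point"],len(q),P.max(0).round(3),((q.min(0)+q.max(0))/2).round(4),np.ptp(q,0).round(3))
E
python3 loc.py 0.536 0.089 0.247
```

```text
time_s: 9.0
ee_pos: [0.6809, 0.0798, 0.0988]
eef_rot: [0.37, 0.929, -0.0, -0.0]
force: [0.7, -0.6, -0.5]
gripper_width: 0.0852
grip_force: 0.0
time_s: 9.62
ee_pos: [0.681, 0.0799, 0.2472]
eef_rot: [0.37, 0.929, 0.0, 0.0]
force: [0.7, 1.4, 0.7]
gripper_width: 0.0855
grip_force: 0.0
[0.70389141 0.1146326  0.14610054] [0.683 0.079 0.14 ]
blocker 0.94 [252.1, 173.7] 1065 [0.694 0.103 0.141] [0.676  0.0811 0.1352] [0.03  0.031 0.012]
blocker 0.73 [178.4, 47.9] 492 [0.553 0.149 0.057] [0.5376 0.1159 0.0507] [0.031 0.066 0.012]
grip 0.78 [110.6, 40.3] 1727 [0.569 0.096 0.197] [0.5317 0.0896 0.1906] [0.041 0.013 0.012]
9.875 [0.6803 0.0799 0.2443] yaw y 46.6 [-0.002  0.    -1.   ] q [-0.059  0.437  1.231  0.     1.476 -0.872] w 0.08511054993307808 0.0 [ 0.03544676 -0.11587164 -0.94724503]
units to target [ 3.71 -3.08 -0.08]
```

View pics/s2.png

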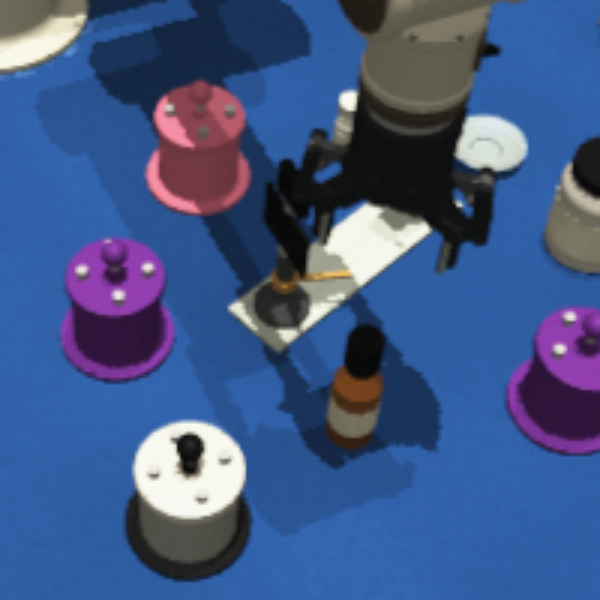

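The bottle stands upright at crop (355,390), clear of both view lines. Now over the mirror grip at (290,185).

```bash
python3 -m inch '[0.9,-0.77,0,0,0,0,0.95,-0.77,0,0,0,0,0.95,-0.77,0,0,0,0,0.9,-0.77,0,0,0,0]'; python3 -m inch '[0,0,0,0,0,-1,0,0,0,0,0,-1,0,0,0,0,0,-1,0,0,0,0,0,-1,0,0,0,0,0,-1]';python3 -m inch '[0,0,0,0,0,-1,0,0,0,0,0,-0.9,0,0,0,0,0,0]'
cat > bar.py <<'E'
from h import *
for n in("wrist","scene"):
    im,d=bot.read_camera(n)
    for r in bot.masks_of(n,"grip")[:1]:
        P=cloud(n,d,r["region"]); q=P[(P[:,2]>.185)&(P[:,2]<.21)]
        if len(q)>5: (c,wh,a)=cv2.minAreaRect(q[:,:2].astype(np.float32)*1000); print(n,r["point"],len(q),np.round(c,1),np.round(wh,1),a)
E
python3 bar.py; python3 loc.py 0.536 0.089 0.162
```

```text
time_s: 10.38
ee_pos: [0.5346, 0.0891, 0.2438]
eef_rot: [0.37, 0.929, -0.001, -0.002]
force: [0.0, 0.4, -0.4]
gripper_width: 0.0855
grip_force: 0.0
time_s: 11.0
ee_pos: [0.5357, 0.089, 0.2438]
eef_rot: [0.115, 0.993, -0.0, -0.002]
force: [0.8, -0.2, -1.0]
gripper_width: 0.0851
grip_force: 0.0
time_s: 11.38
ee_pos: [0.5359, 0.089, 0.2441]
eef_rot: [0.018, 1.0, 0.0, -0.002]
force: [0.5, -0.6, -0.3]
gripper_width: 0.0853
grip_force: 0.0
wrist [253.4, 201.0] 1237 [532.8  89.3] [11.9 43.5] 88.36573028564453
scene [298.7, 188.8] 86 [535.2  91.3] [15.6 45.2] 88.84332275390625
11.575 [0.5365 0.089  0.2454] yaw y 87.94 [-0.001  0.    -1.   ] q [-0.058  0.069  1.666 -0.     1.407 -1.593] w 0.08562155333896743 0.0 [-0.40201072 -0.17348761  0.56975901]
units to target [0.01 0.   2.78]
```

```bash
python3 -m inch '[0,0,0.7,0,0,0,0,0,0.8,0,0,0,0,0,0.75,0,0,0,0,0,0.5,0,0,0]'; python3 -m inch '[0,0,0,0,0,0,0,0,0,0,0,0,0,0,0,0,0,0,0,0,0,0,0,0,0,0,0,0,0,0]' -1 45; python3 loc.py
```

```text
time_s: 12.08
ee_pos: [0.5362, 0.089, 0.1622]
eef_rot: [0.018, 1.0, 0.0, -0.001]
force: [-0.7, -0.3, 0.3]
gripper_width: 0.0855
grip_force: 0.0
time_s: 12.7
ee_pos: [0.5374, 0.0899, 0.1644]
eef_rot: [0.017, 1.0, 0.001, 0.001]
force: [0.8, 5.3, 3.3]
gripper_width: 0.0114
grip_force: 46.0
12.7 [0.5374 0.0899 0.1644] yaw y 88.01 [ 0.002  0.002 -1.   ] q [-0.057  0.14   1.754  0.002  1.246 -1.594] w 0.011393411805495664 45.96569359302521 [0.81259508 5.27766685 3.30419393]
```

```bash
python3 -m inch '[0,0,0,0,0,0.7,0,0,0,0,0,0.9,0,0,0,0,0,0.9,0,0,0,0,0,0.9,0,0,0,0,0,0.9]'; python3 -m inch '[0,0,0,0,0,0.9,0,0,0,0,0,0.9,0,0,0,0,0,0.9,0,0,0,0,0,0.9,0,0,0,0,0,0.8]'; python3 -m inch '[0,0,0,0,0,0.6,0,0,0,0,0,0.3,0,0,0,0,0,0,0,0,0,0,0,0]'; python3 loc.py
cat > chk.py <<'E'
from h import *
A=np.array([.5355,.0895])
for n in("scene","top"):
    im,d=bot.read_camera(n)
    cv2.imwrite(f"pics/f_{n}.png",cv2.resize(im[120:320,200:400] if n=="scene" else im[80:240,150:350],(700,560 if n!="scene" else 600)))
    for t,z in(("ball",.125),("lens",.125),("grip",.181)):
        for r in bot.tip_of(n,t)[:3]: print(n,t,round(r["score"],2),r["point"],at_z(n,r["point"],z).round(3))
    # brass needle: by colour and height
    K,c,M=cam(n); v,u=np.indices(d.shape); W=(np.stack([(u-K[0,2])/K[0,0],(v-K[1,2])/K[1,1],np.ones_like(d)],-1)*d[...,None])@M.T+c
    h=cv2.cvtColor(im,cv2.COLOR_BGR2HSV); m=(h[...,0]>10)&(h[...,0]<32)&(h[...,1]>110)&(h[...,2]>60)&(np.hypot(W[...,0]-A[0],W[...,1]-A[1])<.085)&(W[...,2]<.09)
    vv,uu=np.nonzero(m); Q=np.array([at_z(n,(a,b),.05)[:2] for a,b in zip(uu,vv)])
    if len(Q): rr=Q-A; far=np.hypot(*rr.T); k=far>.025; print(n,"needle",k.sum(),far.max().round(3),np.degrees(np.arctan2(*rr[k].mean(0)[::-1])).round(1))
E
python3 chk.py
```

```text
time_s: 13.32
ee_pos: [0.5369, 0.0881, 0.1644]
eef_rot: [0.242, 0.97, -0.001, 0.0]
force: [-3.3, -2.9, 5.2]
gripper_width: 0.0111
grip_force: 46.3
time_s: 13.95
ee_pos: [0.5357, 0.0866, 0.1643]
eef_rot: [0.457, 0.89, -0.003, -0.0]
force: [-10.1, -8.8, 8.3]
gripper_width: 0.0116
grip_force: 46.8
time_s: 14.45
ee_pos: [0.5354, 0.0864, 0.1644]
eef_rot: [0.497, 0.868, -0.003, -0.001]
force: [-10.8, -9.1, 9.8]
gripper_width: 0.0115
grip_force: 46.9
14.45 [0.5354 0.0864 0.1644] yaw y 30.43 [-0.004 -0.005 -1.   ] q [-0.06   0.139  1.755 -0.006  1.251 -0.589] w 0.011510356684683415 46.916821002960205 [-10.78659102  -9.1297944    9.8366256 ]
scene ball 0.88 [260.7, 270.3] [ 0.702 -0.101  0.125]
scene ball 0.72 [399.7, 228.5] [0.747 0.279 0.125]
scene ball 0.63 [264.6, 150.9] [0.338 0.09  0.125]
scene lens 0.92 [337.9, 170.0] [0.499 0.246 0.125]
scene lens 0.63 [359.4, 171.0] [0.53  0.3   0.125]
scene lens 0.27 [319.9, 165.0] [0.46  0.209 0.125]
scene grip 0.62 [298.8, 182.1] [0.534 0.093 0.181]
scene needle 25 0.06 -48.6
top ball 0.91 [274.7, 128.3] [ 0.701 -0.084  0.125]
top ball 0.69 [266.9, 187.5] [ 0.49  -0.057  0.125]
top ball 0.66 [174.5, 115.4] [0.745 0.271 0.125]
top lens 0.71 [182.8, 187.9] [0.486 0.234 0.125]
top grip 0.61 [181.2, 189.0] [0.475 0.23  0.181]
top grip 0.61 [315.0, 230.2] [ 0.342 -0.212  0.181]
top grip 0.37 [224.8, 170.4] [0.539 0.087 0.181]
top needle 0 0.018 nanchk.py:12: RuntimeWarning: Mean of empty slice.
  if len(Q): rr=Q-A; far=np.hypot(*rr.T); k=far>.025; print(n,"needle",k.sum(),far.max().round(3),np.degrees(np.arctan2(*rr[k].mean(0)[::-1])).round(1))
  ret = um.true_divide(
```

View pics/f_scene.png

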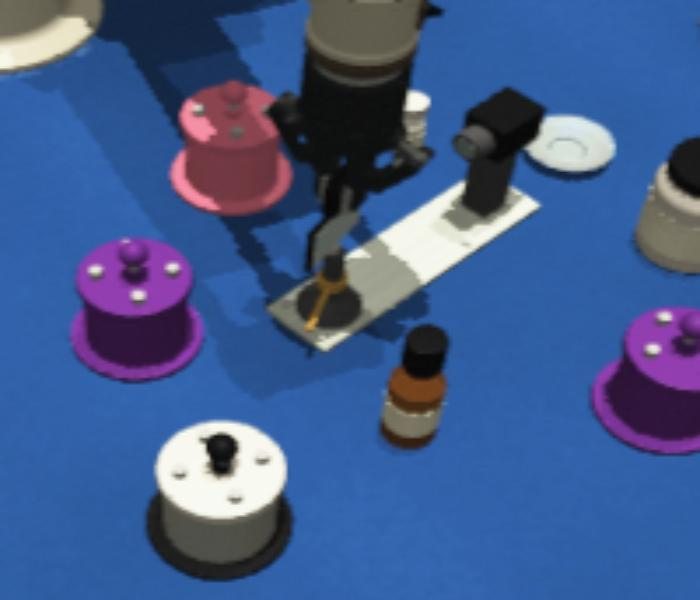

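The needle at (315,310) points from the post toward the white cell's ball at (222,447). It measures -48.6° against -47.7° for the ball, inside the ±5.7° tolerance. I hold still, then hand in.

```bash
python3 -m inch '[0,0,0,0,0,0,0,0,0,0,0,0,0,0,0,0,0,0,0,0,0,0,0,0,0,0,0,0,0,0]'; python3 -m inch '[0,0,0,0,0,0,0,0,0,0,0,0]'; python3 chk.py 2>/dev/null | grep needle; python3 loc.py; python3 -c "
from bench import bot
print(bot.finish_job())"
```

```text
time_s: 15.48
ee_pos: [0.5353, 0.0864, 0.1643]
eef_rot: [0.497, 0.868, -0.003, -0.001]
force: [-10.8, -9.6, 9.6]
gripper_width: 0.0113
grip_force: 46.9
time_s: 15.72
ee_pos: [0.5353, 0.0864, 0.1643]
eef_rot: [0.497, 0.868, -0.003, -0.001]
force: [-10.6, -9.4, 10.6]
gripper_width: 0.0112
grip_force: 46.9
scene needle 27 0.06 -48.5
top needle 0 0.018 nan
16.125 [0.5353 0.0864 0.1644] yaw y 30.43 [-0.004 -0.005 -1.   ] q [-0.06   0.139  1.755 -0.006  1.251 -0.589] w 0.011404706840538533 46.91655457019806 [-10.20532431  -9.60632979   9.71201774]
the job is handed in; nothing more can be done
None
```

I handed the job in at about 16 s without seeing the verdict: the bottle stands upright clear of both view lines, and the gripper holds the mirror steady with its sight needle within about 1° of the ball.

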